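# Couple the torch carriage's drag rod with its pin

### The arm

A 6-joint arm with a two-finger parallel gripper is mounted at the origin on the work surface. World frame = base frame: x ahead of the robot, y to its left, z up, the work surface at z = 0. Lengths are in m, angles in rad, forces in N, time in s.
With the tool pointing down it reaches from about 0.375 to 0.9 m from the base axis. Payload 3.1 kg.
Tool frame: the origin (TCP) lies between the finger pads; the fingertips stand 8 mm ahead of it and the grasp point (between the pads) lies 11 mm behind it; z points along the fingers, y is the line along which they close (so a half turn about z gives the same grasp; the last joint's range is limited). The gripper opens to 87 mm and grips with 3 to 60 N. Pads are 19 mm wide; open, the fingers measure 117 mm over their backs; the gripper's body (75 mm by 190 mm) begins 51 mm behind the grasp point.
Start: joints at [-1.528, 0.527, 1.433, -0, 1.181, -0.178], TCP at [0.137, -0.61, 0.231] pointing down, gripper open.
Joint ranges: [-3.08, 3.08], [-0.75, 2.2], [0.22, 2.44], [-1.43, 4.57], [0, 2.65], [-2.85, 2.85]. Speed limits (rad/s): [2.79, 2.79, 3.14, 3.14, 3.14, 3.14].

### API

Orientations are given as a unit quaternion [x, y, z, w].
In Python, from rig import robot, vision, job gives the robot as it stands.
- The arm moves only by the shell command python3 -m handwheel 'ROWS' [OPENING] [FORCE]. ROWS is JSON, a list of rows, each a list of 4 numbers: the shift along the tool's x, y, z as a fraction of full scale, then the turn about the tool's z as a fraction of full scale. A call has 1 to 20 rows; each row is the pose to reach, as a shift and turn from the pose commanded when the call began, along the tool's axes at that moment, turning the shorter way round; what a row does not reach only later rows make up. Full scale, the value 1, is 300 mm for a shift and 2 pi rad for a turn. A row lasts 1/12 s, in which the tool goes at most 41.7 mm and 7.16 degrees, less where a joint would pass 70% of its speed; a pose out of reach is approached as far as the arm can. A call with a number of a shift or a turn outside -1 to 1 is refused whole. A call with a gripper value outside its range is refused whole. OPENING is the opening in per cent of the stroke, from 0 (shut) to 100 (fully open), set as the call begins (- or left out, the last holds). The fingers move at their own pace and stop on an object; FORCE is the grip in N (left out, the last holds). Time passes only in rows, so rows that repeat a pose let the fingers close. It gives the time, the measured TCP pose, the force, the opening and the grip force at its end, in the units of the state.
- robot.get_obs(): the state, without advancing time (a new reading comes with each control period).
- vision.camera(name): name is "scene" or "top" or "wrist"; returns a dict with "frame" (400x640x3 uint8, red, green, blue), "K" (3x3 intrinsics, pixels), "cam_to_world" (4x4, takes a point from camera to world coordinates); the wrist camera has in their place "hand_eye" (4x4, takes a point from camera to tool coordinates, whose origin is the TCP and whose axes are the flange's). Camera axes: x right, y down, z forward; pixel columns grow to the right and rows downward; lengths in m; the calibration is good to about 2 mm. The wrist camera is an equidistant fisheye: a pixel r from the principal point sees the ray r / f radians off the axis. A picture is of the moment at which its call begins: read the wrist's pose just before it. There is no depth.
- job.hand_in(): hands the job in; it is judged then, once.
Trained networks look in the newest picture that a camera, given by its name, has taken for a name from the list of things; names that differ only in an ending like _2 or _b are one class to them, and where a whole thing is asked for, a point or a joint stands for the part that bears it (a point fixed in the world has none). Each returns a list of dicts, best first, with "conf" (0 to 1); they miss things now and then, are a little off and sometimes report something else, mostly with a low value. They report only what shows in the picture. A call takes as long as a camera call. They do not tell look-alikes from the thing itself.
- vision.look_for(camera, label): "point" ([row, column] in pixels, amid what is visible of it).
- vision.outline_of(camera, label): "mask" (400x640 bool, what is visible of it) and "point" ([row, column] in pixels, amid what is visible of it).
The state is a dict: "time": time; "q": joint angles; "joint_velocities": joint speeds; "joint_torque": joint torques, N m; "position": TCP position; "tool_rot": TCP orientation; "ft_force": force on the tool from outside, world axes, zero at the start; "moment": the same for the moment, N m; "grip_width": finger opening in m; "grip_force": force on a finger pad.
Only numpy, scipy, OpenCV 4.12 (cv2) and the standard library are available. Lean on these libraries where they do the work, as an engineer would, in place of code of your own. Each camera call takes 0.05 s, during which the arm holds its last target. There are 200 camera calls.

### The job

Couple the drag rod to the torch carriage: slide the rod so that its eye comes between the two ears of the fork, and pass the pin from the rack down through the upper ear, the eye and the lower ear, until its flange lies fully home on the fork. How far the eye is screwed into the rod is not exactly known, so feel for it and work gently, never leaning hard on the pin or the fork; then let go and leave the other things on the bench alone.

Things in the scene. Friction and masses are not known exactly. Their poses are not given: they have to be found in the camera images.
- fork: The carriage: a dark steel plate 280 x 80 x 10 mm screwed to the bench (it cannot move), with an aluminium fork at one end and an aluminium guide channel for the rod. Origin on the bench straight under the ear holes. Its x axis runs along the rod, from guide towards fork; y across, z up. Plate from x -220 to +60 mm. Guide: two rails, 36 mm over their outsides, x -215 to -65 mm, 46 mm high.
- fork_hole (a point): Centre of the upper ear hole's mouth, on the ear's top face, 68 mm above the bench; axes as the carriage's. The fork has two level ears 44 mm wide, x -22 to +52 mm, joined by a web beyond: lower ear at heights 26 to 36 mm, upper ear 52 to 68 mm, the gap between open towards the rod. An upright round 13 mm hole goes through both ears at x 0, y 0.
- rod_knob (a point): The drag rod's black upright round knob, 16 mm in diameter, free from 51 to 98 mm above the bench; the point is on its axis at 80 mm. The rod slides only along the carriage's x, with about 3 N of friction, and stays where left; the knob can go from x -185 to -83 mm. At the start the rod is drawn back, knob at x -175 to -150 mm, eye outside the ear holes.
- rod_front (a point): Front end of the rod's bar, on its axis, 66 mm ahead (+x) of the knob. The eye screwed into it is a steel block 54 mm long, 30 wide, 13 thick (heights 37.5 to 50.5 mm) with an upright 13 mm hole in its middle. It is locked, and its hole lies 91 to 109 mm ahead of the knob; how far differs each time and is not measured. So the holes line up with the knob between x -109 and -91 mm.
- eye_path (a point): Fixed point in the gap between the ears, on their holes' axis, 44 mm above the bench: where the eye's hole must come. A pin let down here without the eye couples nothing. A pin left standing in the upper ear on the eye's solid face (nose tip 50.5 mm above the bench, kept upright by the ear) drops in once the eye's hole is slid under it, and then stops the rod.
- pin_mid (a point): Steel pin, 84 mm long, 0.09 to 0.15 kg, upright in the rack; the point is its centre, 42 mm above the nose tip; z axis from nose to grip. From the nose: 4 mm taper (7 to 12 mm diameter), 12 mm shank up to 50 mm, flange 22 mm diameter at 50 to 54 mm, round grip 16 mm diameter at 54 to 84 mm. Fully home, the flange lies on the upper ear and the point is 60 mm above the bench.
- rack: Fixed wooden block 70 x 70 x 56 mm with a 15 mm upright hole through its middle, in which the pin hangs by its flange. Origin at the middle of its underside, on the bench.
- wrench: Wrench 180 mm long lying loose on the bench, a bystander; origin on the bench under it.
- brush: Brush 200 mm long lying loose on the bench, a bystander; origin on the bench under it.
- cup: Small terracotta cup, 68 mm across and 70 mm high, loose, a bystander; origin at the middle of its underside.
- jar: Glass jar with a steel cap, 64 mm across and 90 mm high, loose, a bystander; origin at the middle of its underside.
Things that resemble listed ones, but are neither listed nor needed, are in the scene too. Of the things that look like the part that bears pin_mid, the middle-sized one is meant.

How it is judged:
By the outcome, as a careful person would: the job done as asked, in the order asked, and still so for the second after the job is handed in, with the robot touching nothing.
It also fails if it takes over 67 s, if anything falls off the work surface, if the arm or the gripper's body presses on something with over 40 N, if the wrist force passes 120 N, or if a joint passes its speed limit or range.

## Working session

There is one attempt and no reset: what is moved stays moved. The work goes in short steps, Python scripts to look and compute and a shell command to move; the robot and the scene stay as the last step left them, time stands still between calls to the robot, and variables do not carry over. Pictures are saved under pics/ and viewed, at most 13 in all, crops included, and the job is handed in when it is done.

```bash
mkdir -p pics; ls
cat > h.py <<'E'
import numpy as np, cv2
from rig import robot, vision, job
def ray(c,p,obs=None):
    r,cc=p
    K=np.array(c["K"]);
    if "cam_to_world" in c:
        T=np.array(c["cam_to_world"]); d=np.linalg.inv(K)@[cc,r,1]
    else:
        from scipy.spatial.transform import Rotation as R
        B=np.eye(4);B[:3,:3]=R.from_quat(obs["tool_rot"]).as_matrix();B[:3,3]=obs["position"]
        T=B@np.array(c["hand_eye"])
        x=(cc-K[0,2])/K[0,0];y=(r-K[1,2])/K[1,1];t=np.hypot(x,y)
        d=np.array([np.sin(t)*x/max(t,1e-9),np.sin(t)*y/max(t,1e-9),np.cos(t)])
    return T[:3,3],T[:3,:3]@d
def at_z(c,p,z,obs=None):
    o,d=ray(c,p,obs);return o+d*(z-o[2])/d[2]
def proj(c,P):
    T=np.linalg.inv(np.array(c["cam_to_world"]));q=T[:3,:3]@P+T[:3,3];q=np.array(c["K"])@q;return q[:2]/q[2]
E
python3 - <<'E'
from h import *
np.set_printoptions(precision=4,suppress=True)
o=robot.get_obs();print(o["time"],o["position"],o["tool_rot"],o["grip_width"],o["ft_force"])
Z=dict(fork=.03,fork_hole=.068,rod_knob=.098,rod_front=.044,pin_mid=.084,rack=.056,wrench=.01,brush=.01,cup=.07,jar=.09)
for n in("top","scene"):
    c=vision.camera(n);cv2.imwrite(f"pics/{n}0.png",c["frame"][...,::-1])
    for l in Z:
        for d in vision.look_for(n,l)[:5]:
            print(n,l,round(d["conf"],2),np.array(d["point"]),at_z(c,d["point"],Z[l])[:2])
print(robot.get_obs()["time"])
E
```

```text
pics
0.0 [ 0.1369 -0.6091  0.2296] [ 0.9939  0.1102  0.0001 -0.0011] 0.08679372333208953 [ 0.6107 -0.4886 -0.8352]
top fork 0.68 [200.5 292.7] [0.5803 0.0732]
top fork_hole 0.95 [200.6 294.4] [0.5744 0.0659]
top rod_knob 0.74 [223.5 399.3] [ 0.4996 -0.223 ]
top rod_knob 0.62 [197.1 296.5] [0.5796 0.0581]
top rod_knob 0.29 [215.4 404.7] [ 0.5216 -0.239 ]
top rod_front 0.64 [199.5 292.8] [0.5812 0.0719]
top pin_mid 0.36 [218.  404.4] [ 0.5158 -0.2408]
top rack 0.72 [221.1 399.4] [ 0.5099 -0.2322]
top wrench 0.85 [273.9 221.9] [0.3722 0.2836]
top cup 0.63 [269.7 432.2] [ 0.3711 -0.3138]
top cup 0.49 [271.7 218.9] [0.3805 0.2774]
top jar 0.95 [150.5 415.1] [ 0.7067 -0.2798]
scene fork 0.69 [250.9 251.7] [ 0.4915 -0.2103]
scene fork_hole 0.71 [196.1 349.7] [ 0.6114 -0.0027]
scene rod_knob 0.73 [185.6 342.4] [ 0.5991 -0.0142]
scene rod_front 0.95 [186.4 342.4] [0.5648 0.0638]
scene pin_mid 0.69 [227.7 218.2] [ 0.4361 -0.2316]
scene pin_mid 0.57 [287.9 231.1] [ 0.5548 -0.3541]
scene pin_mid 0.45 [249.1 250. ] [ 0.5276 -0.2599]
scene rack 0.92 [266.5 253.6] [ 0.539  -0.2707]
scene wrench 0.7 [147.2 314.4] [0.3789 0.2825]
scene brush 0.9 [165.3 441. ] [0.7398 0.3224]
scene brush 0.31 [145.1 311.7] [0.3653 0.2917]
scene cup 0.65 [262.7 159.3] [ 0.391 -0.345]
scene jar 0.73 [303.9 342.8] [ 0.733  -0.3157]
1.1
```

```bash
python3 -m handwheel --help 2>&1 | head -5
```

```text
invalid input: not JSON, or not a number
```

View pics/top0.png

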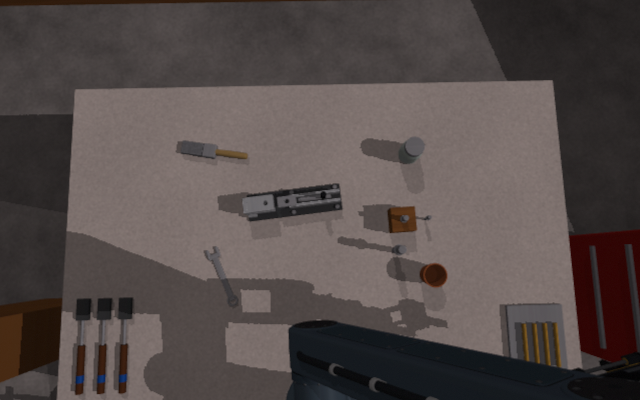

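View pics/scene0.png

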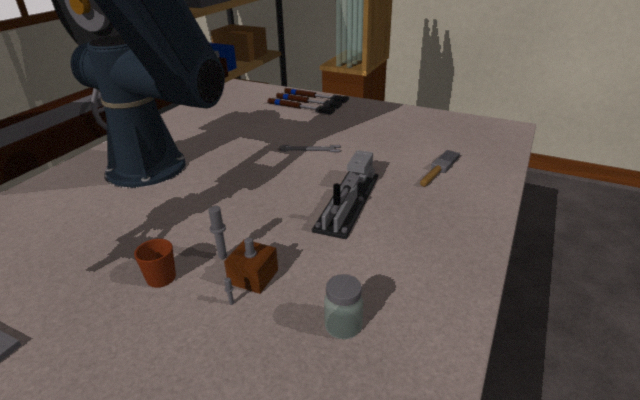

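Candidates for the pin, in the scene image: a tall pin standing free at (219,232), one in the rack at (250,247), and a small one at (229,292). The middle-sized one is in the rack. I'll check that in one close crop.

Run:
```python
import cv2,numpy as np
t=cv2.imread("pics/top0.png")[172:262,235:435];s=cv2.imread("pics/scene0.png")[195:310,190:300]
a=cv2.resize(t,(800,360),interpolation=cv2.INTER_CUBIC)
cv2.imwrite("pics/cropt.png",a)
```

```text
(no output)
```

View pics/cropt.png

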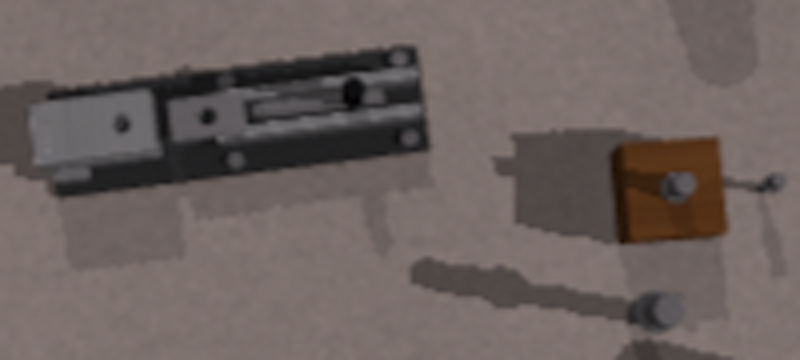

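Run:
```python
from h import *
from scipy.spatial.transform import Rotation as R
np.set_printoptions(precision=4,suppress=True)
c=vision.camera("top")
f=lambda x,y,z:at_z(c,(172+(y+.5)/4-.5,235+(x+.5)/4-.5),z)
for n,a in dict(hole=(122,124,.068),knob=(353,88,.098),eye=(207,116,.0505),pin=(681,185,.09),rack=(668,190,.056)).items(): print(n,f(*a))
h,k=f(122,124,.068),f(353,88,.098);print("yaw",np.degrees(np.arctan2(*(h-k)[1::-1])),np.linalg.norm((h-k)[:2]),np.linalg.norm((f(207,116,.0505)-k)[:2]))
o=robot.get_obs();print(R.from_quat(o["tool_rot"]).as_matrix());w=vision.camera("wrist");print(w["hand_eye"],w["K"])
```

```text
hole [0.5705 0.1489 0.068 ]
knob [ 0.5877 -0.015   0.098 ]
eye [0.5774 0.0901 0.0505]
pin [ 0.5155 -0.2409  0.09  ]
rack [ 0.5154 -0.2388  0.056 ]
yaw 95.96672332873601 0.1648377622586647 0.10560798446496308
[[ 0.9757  0.2191 -0.    ]
 [ 0.2191 -0.9757 -0.    ]
 [-0.     -0.     -1.    ]]
[[-0.0009 -0.9565 -0.2916  0.0803]
 [ 1.     -0.0006 -0.0011  0.0007]
 [ 0.0009 -0.2916  0.9565 -0.1564]
 [ 0.      0.      0.      1.    ]] [[309.7069   0.     315.3743]
 [  0.     309.7069 198.0344]
 [  0.       0.       1.    ]]
```

The top crop shows the ear hole at (122,124), the eye hole at (207,116), the knob at (353,88) and the rack pin at (680,186). The large free pin is at (657,312) and the small one at (770,182), so the rack pin is the middle-sized one. I'll fly over the fork for a close look.

```bash
python3 -m handwheel '[[0.964,-0.938,0,-0.2314],[0.964,-0.938,0,-0.2314],[0.964,-0.938,0,-0.2314],[0.964,-0.938,0,-0.2314],[0.964,-0.938,0,-0.2314],[0.964,-0.938,0,-0.2314],[0.964,-0.938,0,-0.2314],[0.964,-0.938,0,-0.2314],[0.964,-0.938,0,-0.2314],[0.964,-0.938,0,-0.2314],[0.964,-0.938,0,-0.2314],[0.964,-0.938,0,-0.2314],[0.964,-0.938,0,-0.2314]]'
cat >> h.py <<'E'
def go(x,y,z,a=None):
    from scipy.spatial.transform import Rotation as R
    o=robot.get_obs();M=R.from_quat(o["tool_rot"]).as_matrix()
    p=np.array(o["position"]);ca=np.degrees(np.arctan2(M[1,0],M[0,0]))
    print("t",o["time"],"p",p.round(4),"a",ca.round(2),"row",(M.T@(np.array([x,y,z])-p)/.3).round(4),"turn",None if a is None else round((ca-a)/360,4),"F",np.round(o["ft_force"],2))
E
python3 -c "from h import *;go(.578,.067,.16,96)"
```

```text
time: 2.28
position: [0.358, -0.2712, 0.2308]
tool_rot: [0.668, 0.744, -0.0, 0.0]
ft_force: [0.1, -0.7, -0.1]
grip_width: 0.0872
grip_force: 0.0
t 2.2833 p [ 0.358  -0.2712  0.2308] a 96.14 row [1.0428 0.8497 0.2357] turn 0.0004 F [ 0.09 -0.66 -0.09]
```

```bash
python3 -m handwheel '[[1,0.85,0.236,0],[1,0.85,0.236,0],[1,0.85,0.236,0],[1,0.85,0.236,0],[1,0.85,0.236,0],[1,0.85,0.236,0],[1,0.85,0.236,0],[1,0.85,0.236,0],[1,0.85,0.236,0],[1,0.85,0.236,0],[1,0.85,0.236,0],[1,0.85,0.236,0]]'
python3 - <<'E'
from h import *
go(.578,.067,.16,96)
w=vision.camera("wrist");cv2.imwrite("pics/w1.png",w["frame"][...,::-1])
E
```

```text
time: 3.28
position: [0.5803, 0.0537, 0.1592]
tool_rot: [0.669, 0.743, -0.0, -0.0]
ft_force: [-0.0, -0.8, 0.3]
grip_width: 0.087
grip_force: 0.0
t 3.2833 p [0.5803 0.0537 0.1592] a 95.98 row [ 0.0449 -0.0029 -0.0028] turn -0.0 F [-0.02 -0.79  0.26]
```

View pics/w1.png

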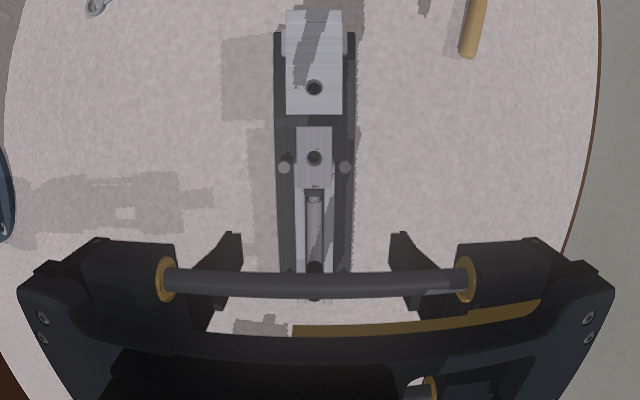

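The wrist view shows the ear hole at (col 314, row 88), the eye hole at (314,158), and the knob half hidden by the crossbar at about (316,268).

Run:
```python
from h import *
np.set_printoptions(precision=4,suppress=True)
o=robot.get_obs();w=vision.camera("wrist");f=w["frame"]
g=cv2.cvtColor(f,cv2.COLOR_RGB2GRAY)
def cen(r0,r1,c0,c1,t=70):
    m=(g[r0:r1,c0:c1]<t);r,c=np.nonzero(m);print(m.sum());return r.mean()+r0,c.mean()+c0
H=cen(78,99,303,326);E=cen(148,168,303,326)
print(H,E)
h=at_z(w,H,.068,o);e=at_z(w,E,.0505,o);print("hole",h,"eye",e,"slide",np.linalg.norm((h-e)[:2]),"dir",np.degrees(np.arctan2(*(h-e)[1::-1])))
print([at_z(w,(y,x),.068,o) for x,y in((287,113),(342,113))])
T=vision.camera("top")
for l,z in(("rod_knob",.09),("pin_mid",.08),("rack",.04)):
  for d in vision.look_for("wrist",l)[:3]: print(l,d["conf"],d["point"],at_z(w,d["point"],z,o))
```

```text
124
115
(np.float64(87.05645161290323), np.float64(314.4596774193548)) (np.float64(155.45217391304348), np.float64(314.5217391304348))
hole [0.5691 0.1475 0.068 ] eye [0.5749 0.0899 0.0505] slide 0.057828842941696997 dir 95.81230667834058
[array([0.5495, 0.1248, 0.068 ]), array([0.5929, 0.1292, 0.068 ])]
rod_knob 0.83 [178.3, 310.3] [0.5731 0.0787 0.09  ]
```

```bash
python3 -c "from h import *;go(.5867,-.0155,.074,95.9)"
```

```text
t 3.5833 p [0.5796 0.0516 0.1601] a 95.81 row [-0.225   0.0009  0.2871] turn -0.0002 F [-0.39 -0.1   0.1 ]
```

```bash
python3 -m handwheel '[[-0.1,0.001,0,0],[-0.225,0.001,0,0],[-0.225,0.001,0.1,0],[-0.225,0.001,0.2,0],[-0.225,0.001,0.287,0],[-0.225,0.001,0.287,0],[-0.225,0.001,0.287,0]]' 45 10
python3 - <<'E'
from h import *
for i in range(3): go(.5867,-.0155,.074,95.9); w=vision.camera("wrist")
cv2.imwrite("pics/w2.png",w["frame"][...,::-1])
E
```

```text
time: 4.17
position: [0.586, -0.0147, 0.0729]
tool_rot: [0.67, 0.742, -0.001, -0.001]
ft_force: [0.7, 0.4, -0.2]
grip_width: 0.0482
grip_force: 0.0
t 4.1667 p [ 0.586  -0.0147  0.0729] a 95.87 row [-0.0027  0.0019 -0.0038] turn -0.0001 F [ 0.71  0.45 -0.22]
t 4.2167 p [ 0.5875 -0.0147  0.0743] a 95.9 row [-0.0022 -0.0028  0.0009] turn -0.0 F [-0.06 -0.25 -0.13]
t 4.2667 p [ 0.5883 -0.0147  0.0751] a 95.92 row [-0.0022 -0.0056  0.0037] turn 0.0001 F [ 0.63 -0.67  0.42]
```

View pics/w2.png

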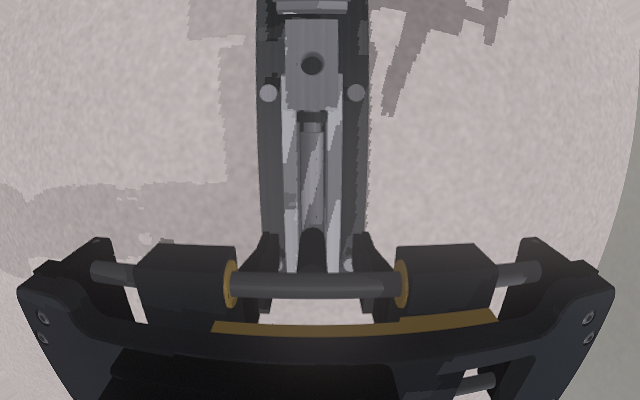

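The knob (312,245) sits between the fingers, with the eye hole at (312,65). I'll close on it.

```bash
python3 -m handwheel '[[0,0,0,0],[0,0,0,0],[0,0,0,0],[0,0,0,0],[0,0,0,0],[0,0,0,0]]' 0 10
python3 - <<'E'
from h import *
P=[]
for i in range(3): P.append(robot.get_obs()["position"]);w=vision.camera("wrist")
print(np.mean(P,0),robot.get_obs()["ft_force"],robot.get_obs()["grip_width"])
E
```

```text
time: 4.82
position: [0.5862, -0.0141, 0.0741]
tool_rot: [0.669, 0.743, -0.001, -0.001]
ft_force: [-3.1, -0.7, 5.2]
grip_width: 0.016
grip_force: 10.0
[ 0.5862291  -0.01411735  0.07405538] [-3.26903875 -0.64968577  5.35664458] 0.015566073652010255
```

```bash
python3 -m handwheel '[[0.02,0,0,0],[0.04,0,0,0],[0.06,0,0,0],[0.08,0,0,0],[0.1,0,0,0],[0.12,0,0,0],[0.14,0,0,0],[0.16,0,0,0],[0.18,0,0,0],[0.193,0,0,0],[0.193,0,0,0],[0.193,0,0,0]]'
python3 - <<'E'
from h import *
P=[]
for i in range(3): P.append(robot.get_obs()["position"]);w=vision.camera("wrist")
print(np.mean(P,0),robot.get_obs()["ft_force"],robot.get_obs()["grip_width"])
cv2.imwrite("pics/w3.png",w["frame"][:200,200:440,::-1].repeat(3,0).repeat(3,1))
E
```

```text
time: 5.97
position: [0.5801, 0.0437, 0.0741]
tool_rot: [0.669, 0.743, -0.001, -0.001]
ft_force: [-3.1, -0.3, 6.9]
grip_width: 0.0154
grip_force: 10.0
[0.58011463 0.04366543 0.07406454] [-3.75642592  0.50882014  6.27594454] 0.01553478626550598
```

View pics/w3.png

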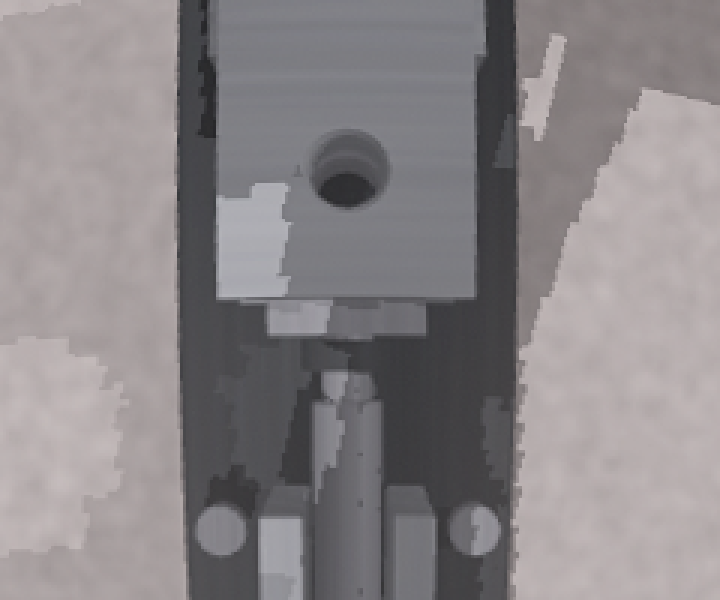

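The ear hole mouth is at crop (349,168), the ear's front edge at row 298, and the eye's rear edge at row 336. Through the ear hole, the eye hole looks roughly in line. I'll work it out.

Run:
```python
from h import *
np.set_printoptions(precision=4,suppress=True)
P=[]
for i in range(4): o=robot.get_obs();P.append(o["position"]);w=vision.camera("wrist")
o["position"]=np.mean(P,0)
px=lambda x,y:((y+.5)/3-.5,(x+.5)/3-.5+200)
a=np.radians(95.9);u=np.array([np.cos(a),np.sin(a)])
h=at_z(w,px(349,168),.068,o)[:2];print("hole",h)
e1=at_z(w,px(347,298),.068,o)[:2];print("earfront x",(e1-h)@u)
for r in(333,336):
  print("eye rear x",(at_z(w,px(347,r),.0505,o)[:2]-h)@u)
# hidden far edge of the eye-hole: dark lower boundary: upper arc rows
for r in(172,175,149,152):
  print(r,"at z.0505",(at_z(w,px(348,r),.0505,o)[:2]-h)@u,"z.052",(at_z(w,px(348,r),.052,o)[:2]-h)@u,"z.0375",(at_z(w,px(348,r),.0375,o)[:2]-h)@u)
print("knob x",(o["position"][:2]-h)@u, "ear mid y", [ (at_z(w,px(x,298),.068,o)[:2]-h)@[-u[1],u[0]] for x in(217,476)])
```

```text
hole [0.5695 0.1498]
earfront x -0.022981003967828716
eye rear x -0.029313392585979182
eye rear x -0.02989462564563294
172 at z.0505 0.002127797320701162 z.052 0.0018838256185575205 z.0375 0.00424221873927937
175 at z.0505 0.0015316125558357183 z.052 0.0012926096836862863 z.0375 0.003602970781130619
149 at z.0505 0.00672036078692201 z.052 0.006438112918653107 z.0375 0.00916650897858572
152 at z.0505 0.006119026137287282 z.052 0.005841790020105877 z.0375 0.008521739152859259
knob x -0.10663122975619528 ear mid y [np.float64(0.022842064632583654), np.float64(-0.02197433447531604)]
```

The eye sits about 2 mm short, so I'll advance it 2 mm and check the hole close up.

```bash
python3 -m handwheel '[[0.0033,0,0,0],[0.0067,0,0,0],[0.0067,0,0,0],[0.0067,0,0,0]]'
python3 - <<'E'
from h import *
P=[]
for i in range(3): P.append(robot.get_obs()["position"]);w=vision.camera("wrist")
print(np.mean(P,0),robot.get_obs()["ft_force"])
f=w["frame"][30:130,260:370,::-1];f=np.clip(f*1.6,0,255).astype(np.uint8)
cv2.imwrite("pics/w4.png",cv2.resize(f,None,fx=6,fy=6,interpolation=cv2.INTER_NEAREST))
E
```

```text
time: 6.65
position: [0.58, 0.0449, 0.0741]
tool_rot: [0.669, 0.743, -0.001, -0.0]
ft_force: [-3.7, -3.1, 6.1]
grip_width: 0.0158
grip_force: 10.0
[0.57998646 0.04488113 0.07406559] [-3.88804069 -3.00066963  5.75370257]
```

View pics/w4.png

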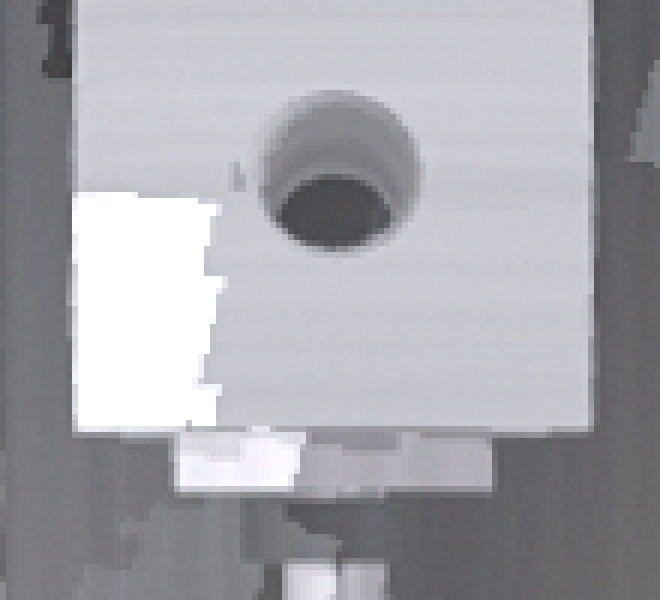

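The eye's rear edge now stands about 5 mm behind the ear front, which is aligned. I'll release, rise, and locate the neighbours around the rack.

```bash
python3 -m handwheel '[[0,0,0,0],[0,0,0,0],[0,0,0,0],[0,0,-0.12,0],[0,0,-0.24,0],[0,0,-0.36,0],[0,0,-0.36,0]]' 45
python3 - <<'E'
from h import *
s=vision.camera("scene");t=vision.camera("top")
np.set_printoptions(precision=4,suppress=True)
print("big base",at_z(s,(258,222),0),"small base",at_z(s,(303,231),0),"rack pin top",at_z(s,(240,250),.09))
for z in(.09,.12): print("big top",at_z(t,(249.7,399),z))
for z in(.05,.07): print("small top",at_z(t,(217.5,428),z))
for n,p in(("big",(210,216)),("small",(281,229))):
  b=at_z(s,(258,222) if n=="big" else (303,231),0)
  for z in(.05,.07,.09,.11,.13,.15): print(n,z,proj(s,np.array([b[0],b[1],z])))
go(.515,-.33,.19,95.9)
E
```

```text
time: 7.38
position: [0.5862, 0.0453, 0.1885]
tool_rot: [0.669, 0.743, 0.004, 0.006]
ft_force: [1.7, -0.5, 0.6]
grip_width: 0.0383
grip_force: 0.0
big base [ 0.4257 -0.2252  0.    ] small base [ 0.5159 -0.319   0.    ] rack pin top [ 0.5178 -0.2441  0.09  ]
big top [ 0.4283 -0.2202  0.09  ]
big top [ 0.4278 -0.2142  0.12  ]
small top [ 0.5188 -0.3163  0.05  ]
small top [ 0.5169 -0.3107  0.07  ]
big 0.05 [218.4367 238.5159]
big 0.07 [216.9499 230.3861]
big 0.09 [215.426  222.0535]
big 0.11 [213.8636 213.5103]
big 0.13 [212.2612 204.7485]
big 0.15 [210.6173 195.7596]
small 0.05 [227.2619 282.4146]
small 0.07 [225.6933 273.7762]
small 0.09 [224.08  264.892]
small 0.11 [222.4202 255.7514]
small 0.13 [220.7117 246.3431]
small 0.15 [218.9525 236.6552]
t 7.4833 p [0.5824 0.0455 0.1833] a 95.97 row [-1.2215 -0.3536 -0.0229] turn 0.0002 F [-0.64  0.17  0.41]
```

```bash
python3 -m handwheel '[[-1,-0.3,0,0],[-1,-0.3,0,0],[-1,-0.3,0,0],[-1,-0.3,0,0],[-1,-0.3,0,0],[-1,-0.3,0,0],[-1,-0.3,0,0],[-1,-0.3,0,0],[-1,-0.3,0,0],[-1,-0.3,0,0]]'
python3 - <<'E'
from h import *
np.set_printoptions(precision=4,suppress=True)
P=[]
for i in range(4): o=robot.get_obs();P.append(o["position"]);w=vision.camera("wrist")
o["position"]=np.mean(P,0)
print(o["position"])
for l,z in(("rack",.056),("pin_mid",.09)):
  for d in vision.outline_of("wrist",l)[:4]: print(l,d["conf"],d["point"],d["mask"].sum(),at_z(w,d["point"],z,o))
cv2.imwrite("pics/w5.png",w["frame"][...,::-1])
E
```

```text
time: 8.32
position: [0.5214, -0.2628, 0.1796]
tool_rot: [0.671, 0.742, 0.0, -0.002]
ft_force: [-0.2, 0.6, 0.5]
grip_width: 0.0392
grip_force: 0.0
[ 0.5217 -0.2613  0.18  ]
rack 0.93 [163.4, 308.5] 5360 [ 0.5123 -0.2341  0.056 ]
pin_mid 0.76 [242.1, 304.9] 306 [ 0.5162 -0.2974  0.09  ]
pin_mid 0.71 [150.8, 206.0] 1592 [ 0.4259 -0.2249  0.09  ]
```

View pics/w5.png

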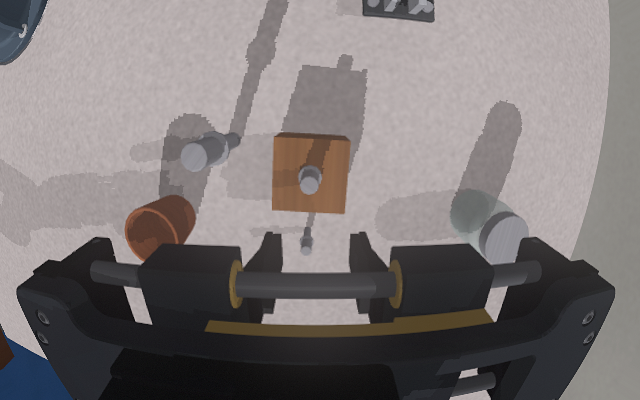

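The wrist view shows the rack centre near (311,174), the pin's top at (310,186), the large pin at (195,155), and the small pin at (307,242).

Run:
```python
from h import *
np.set_printoptions(precision=4,suppress=True)
P=[]
for i in range(3): o=robot.get_obs();P.append(o["position"]);w=vision.camera("wrist")
o["position"]=np.mean(P,0)
print("pin",at_z(w,(186,310),.09,o),at_z(w,(186,309),.09,o));
q=np.array([at_z(w,(r,c),.056,o) for r,c in((137,275),(140,349),(213,345),(209,272))]);print(q,q.mean(0))
f=w["frame"][120:225,260:365,::-1]
cv2.imwrite("pics/w6.png",cv2.resize(f,None,fx=5.5,fy=5.5,interpolation=cv2.INTER_NEAREST))
go(.516,-.24,.074)
```

```text
pin [ 0.517  -0.2467  0.09  ] [ 0.5161 -0.2468  0.09  ]
[[ 0.4807 -0.2127  0.056 ]
 [ 0.5483 -0.2085  0.056 ]
 [ 0.5537 -0.2789  0.056 ]
 [ 0.4829 -0.2823  0.056 ]] [ 0.5164 -0.2456  0.056 ]
t 8.7667 p [ 0.523  -0.2614  0.1818] a 96.04 row [ 0.0733 -0.0156  0.3592] turn None F [0.26 0.05 0.73]
```

View pics/w6.png

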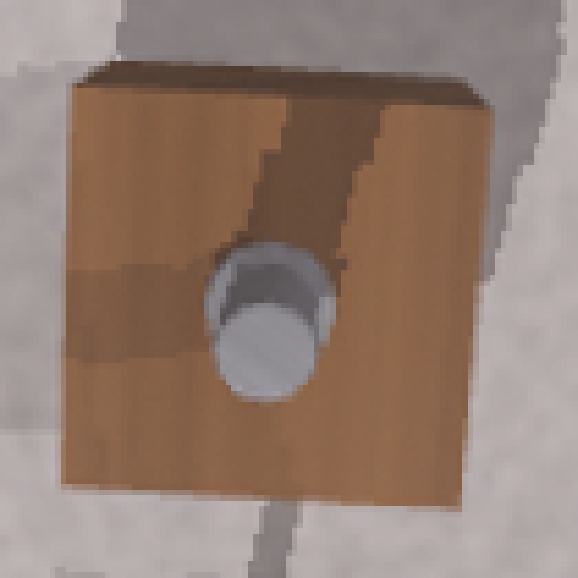

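```bash
python3 -m handwheel '[[0.058,-0.0147,0,0],[0.058,-0.0147,0.1,0],[0.058,-0.0147,0.2,0],[0.058,-0.0147,0.28,0],[0.058,-0.0147,0.34,0],[0.058,-0.0147,0.36,0],[0.058,-0.0147,0.36,0]]'
python3 -m handwheel '[[0,0,0,0],[0,0,0,0],[0,0,0,0],[0,0,0,0],[0,0,0,0]]' 0 25
python3 -c "
from h import *
for i in range(3): go(.5155,-.2445,.072);vision.camera('wrist')"
```

```text
time: 9.35
position: [0.5157, -0.2446, 0.0722]
tool_rot: [0.669, 0.743, -0.0, -0.002]
ft_force: [0.1, -0.9, -0.2]
grip_width: 0.0392
grip_force: 0.0
time: 9.77
position: [0.5167, -0.2458, 0.0747]
tool_rot: [0.669, 0.743, -0.0, 0.001]
ft_force: [-1.0, 1.3, 4.0]
grip_width: 0.015
grip_force: 25.0
t 9.7667 p [ 0.5167 -0.2458  0.0747] a 95.97 row [ 0.0047 -0.0036  0.009 ] turn None F [-0.98  1.26  3.95]
t 9.8167 p [ 0.5167 -0.2458  0.0747] a 95.96 row [ 0.0047 -0.0036  0.0089] turn None F [-0.4   0.53  3.61]
t 9.8667 p [ 0.5167 -0.2458  0.0747] a 95.96 row [ 0.0047 -0.0036  0.0089] turn None F [-1.18  0.39  4.61]
```

```bash
python3 -m handwheel '[[0,0,-0.03,0],[0,0,-0.08,0],[0,0,-0.16,0],[0,0,-0.26,0],[0,0,-0.36,0],[0,0,-0.45,0],[0,0,-0.45,0],[0,0,-0.45,0]]'
python3 - <<'E'
from h import *
for i in range(4): go(.5695,.149,.20,95.9);w=vision.camera('wrist')
cv2.imwrite("pics/w7.png",w["frame"][150:390,200:440,::-1].repeat(2,0).repeat(2,1))
E
```

```text
time: 10.58
position: [0.5173, -0.2459, 0.2106]
tool_rot: [0.669, 0.743, 0.0, 0.002]
ft_force: [0.0, 0.4, -2.5]
grip_width: 0.0152
grip_force: 25.0
t 10.5833 p [ 0.5173 -0.2459  0.2106] a 95.96 row [1.2912 0.3096 0.0328] turn 0.0002 F [ 0.02  0.44 -2.54]
t 10.6333 p [ 0.5162 -0.2452  0.2089] a 95.96 row [1.2883 0.3131 0.0296] turn 0.0002 F [ 0.06 -0.36 -0.32]
t 10.6833 p [ 0.5156 -0.2448  0.2078] a 95.96 row [1.2868 0.3149 0.0275] turn 0.0002 F [ 0.8   0.18 -1.12]
t 10.7333 p [ 0.5154 -0.2446  0.2072] a 95.95 row [1.2862 0.3156 0.0264] turn 0.0001 F [ 0.67  0.26 -1.42]
```

View pics/w7.png

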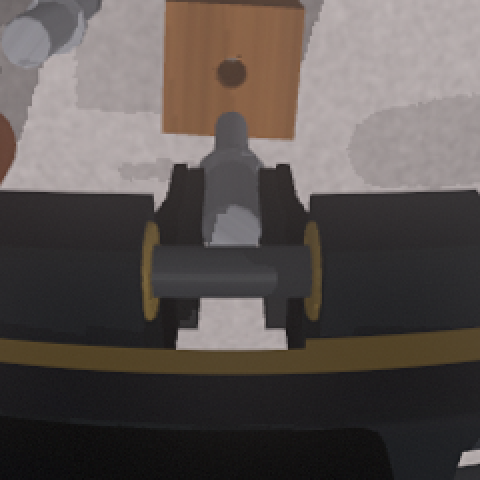

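The pin is held upright with its nose tip at crop (231,113). I'll measure its offset in the tool, then go above the fork.

```bash
python3 -m handwheel '[[0.8,0.2,0,0],[0.8,0.2,0,0],[0.8,0.2,0,0],[0.8,0.2,0,0],[0.8,0.2,0,0],[0.8,0.2,0,0],[0.8,0.2,0,0],[0.8,0.2,0,0]]'
python3 - <<'E'
from h import *
w=vision.camera("wrist");o=dict(tool_rot=[0,0,0,1],position=[0,0,0])
for r,c in((206,315.4),(207.5,315.4)): print("tip in tool",at_z(w,(r,c),.0687,o))
for i in range(3): go(.5695,.149,.15,95.9);vision.camera('wrist')
E
```

```text
time: 11.45
position: [0.5503, 0.0018, 0.2072]
tool_rot: [0.668, 0.744, -0.001, -0.001]
ft_force: [0.4, 0.0, -1.1]
grip_width: 0.0153
grip_force: 25.0
tip in tool [4.88479362e-03 4.58252877e-05 6.87000000e-02]
tip in tool [3.67274323e-03 4.47574944e-05 6.87000000e-02]
t 11.5 p [5.506e-01 2.000e-04 2.074e-01] a 96.09 row [0.4864 0.1159 0.191 ] turn 0.0005 F [ 0.1  -0.5  -1.08]
t 11.55 p [ 0.5508 -0.0008  0.2076] a 95.98 row [0.4902 0.1146 0.1918] turn 0.0002 F [ 0.54 -0.73 -0.93]
t 11.6 p [ 0.5509 -0.0015  0.2078] a 95.9 row [0.4928 0.1135 0.1926] turn 0.0 F [ 0.27 -0.52 -0.9 ]
```

```bash
python3 -m handwheel '[[0.15,0.03,0,0],[0.3,0.07,0,0],[0.42,0.1,0,0],[0.488,0.115,0,0],[0.488,0.115,0.08,0],[0.488,0.115,0.16,0],[0.488,0.115,0.218,0],[0.488,0.115,0.218,0],[0.488,0.115,0.218,0]]'
python3 - <<'E'
from h import *
for i in range(4): go(.5695,.149,.142,95.9);w=vision.camera('wrist')
f=w["frame"][170:250,260:370,::-1];f=np.clip(f*1.4,0,255).astype(np.uint8)
cv2.imwrite("pics/w8.png",cv2.resize(f,None,fx=7,fy=7,interpolation=cv2.INTER_NEAREST))
E
```

```text
time: 12.4
position: [0.57, 0.1472, 0.1423]
tool_rot: [0.67, 0.742, -0.001, -0.001]
ft_force: [0.5, -0.4, -0.6]
grip_width: 0.0149
grip_force: 25.0
t 12.4 p [0.57   0.1472 0.1423] a 95.83 row [ 0.0062 -0.0012  0.0012] turn -0.0002 F [ 0.48 -0.42 -0.65]
t 12.45 p [0.5711 0.1474 0.1435] a 95.83 row [ 0.0058 -0.0048  0.0051] turn -0.0002 F [ 1.1  -0.16 -0.5 ]
t 12.5 p [0.5716 0.1477 0.1443] a 95.85 row [ 0.0052 -0.0065  0.0075] turn -0.0001 F [-0.12 -0.89 -0.72]
t 12.55 p [0.5718 0.1479 0.1446] a 95.87 row [ 0.0046 -0.0072  0.0088] turn -0.0001 F [-0.2   0.43 -0.46]
```

View pics/w8.png

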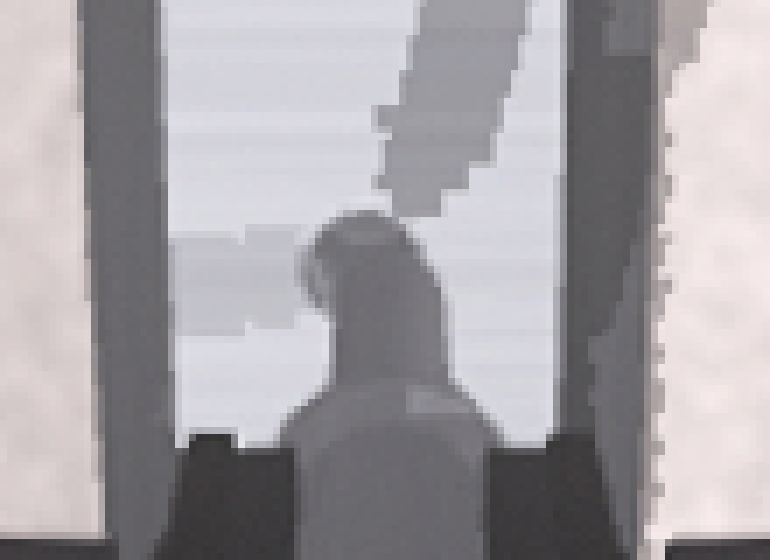

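The crop shows the hole rim's left edge at col 300 and its top at row 210, with the pin centre at col 388 against an ear centre of about 365. The pin is about 3 mm too far along +tool y.

Run:
```python
from h import *
w=vision.camera("wrist")
P=[]
for i in range(3): P.append(robot.get_obs()["position"]);vision.camera("wrist")
z=np.mean(P,0)[2];print(np.mean(P,0))
o=dict(tool_rot=[0,0,0,1],position=[0,0,0])
px=lambda x,y:((y+.5)/7-.5+170,(x+.5)/7-.5+260)
g=lambda x,y,zz:(np.array(at_z(w,px(x,y),zz,o))*1000).round(2)[:2]
print("hole far rim",g(362,210,z-.068),"left rim",g(300,268,z-.068),"ear edges",g(168,260,z-.068),g(563,260,z-.068))
print("shank edges 20mm up",g(334,340,.0487),g(446,340,.0487),"flange",g(278,440,.0187),g(502,440,.0187))
```

```text
[0.57126262 0.14837071 0.1445424 ]
hole far rim [ 7.61 -3.18] left rim [  0.73 -10.25] ear edges [  1.68 -25.27] [ 1.65 19.6 ]
shank edges 20mm up [ 2.47 -5.67] [2.46 5.64] flange [ 4.35 -9.82] [4.34 9.84]
```

```bash
python3 -m handwheel '[[0.001,-0.0097,0,0],[0.001,-0.0097,0,0],[0.001,-0.0097,0.01,0],[0.001,-0.0097,0.02,0],[0.001,-0.0097,0.03,0],[0.001,-0.0097,0.037,0],[0.001,-0.0097,0.037,0]]'
python3 -c "
from h import *
for i in range(4): go(.5695,.149,.142,95.9);vision.camera('top')"
```

```text
time: 13.38
position: [0.5681, 0.1485, 0.1317]
tool_rot: [0.669, 0.743, 0.0, 0.001]
ft_force: [1.8, -0.4, -2.0]
grip_width: 0.0151
grip_force: 25.0
t 13.3833 p [0.5681 0.1485 0.1317] a 95.96 row [ 0.0012  0.005  -0.0344] turn 0.0002 F [ 1.81 -0.43 -2.01]
t 13.4333 p [0.5681 0.1485 0.1318] a 95.96 row [ 0.0012  0.005  -0.0339] turn 0.0002 F [ 1.39 -0.29 -2.27]
t 13.4833 p [0.568  0.1485 0.1319] a 95.96 row [ 0.0011  0.0053 -0.0336] turn 0.0002 F [ 0.91 -0.64 -1.91]
t 13.5333 p [0.568  0.1485 0.132 ] a 95.96 row [ 0.0011  0.0053 -0.0332] turn 0.0002 F [ 1.38 -1.68 -1.88]
```

The nose is in the upper ear with little force on it. I'll continue down gently towards the eye.

```bash
python3 -m handwheel '[[0,0.0012,0.007,0],[0,0.0012,0.014,0],[0,0.0012,0.021,0],[0,0.0012,0.028,0],[0,0.0012,0.028,0]]'
python3 -c "
from h import *
go(.5695,.149,.142,95.9);vision.camera('top');go(.5695,.149,.142,95.9)"
python3 -m handwheel '[[0,0,0.006,0],[0,0,0.012,0],[0,0,0.018,0],[0,0,0.023,0],[0,0,0.023,0]]'
python3 -c "
from h import *
go(.5695,.149,.142,95.9);vision.camera('top');go(.5695,.149,.142,95.9)"
```

```text
time: 14.0
position: [0.5681, 0.1486, 0.1235]
tool_rot: [0.669, 0.743, 0.0, 0.0]
ft_force: [2.7, -0.5, -1.7]
grip_width: 0.015
grip_force: 25.0
t 14.0 p [0.5681 0.1486 0.1235] a 95.95 row [ 0.0008  0.0048 -0.0617] turn 0.0002 F [ 2.68 -0.51 -1.65]
t 14.05 p [0.5681 0.1486 0.1235] a 95.95 row [ 0.0007  0.0049 -0.0616] turn 0.0001 F [ 2.54 -1.24 -2.44]
time: 14.47
position: [0.5681, 0.1486, 0.1167]
tool_rot: [0.669, 0.743, 0.0, 0.0]
ft_force: [2.8, -2.0, -1.5]
grip_width: 0.0153
grip_force: 25.0
t 14.4667 p [0.5681 0.1486 0.1167] a 95.96 row [ 0.0007  0.0048 -0.0845] turn 0.0002 F [ 2.82 -2.03 -1.52]
t 14.5167 p [0.5681 0.1487 0.1167] a 95.96 row [ 0.0005  0.0048 -0.0844] turn 0.0002 F [ 1.17 -1.05 -0.66]
```

The nose is at 48 mm, already below the eye's top face, with no upward force. I'll keep going down.

```bash
python3 -m handwheel '[[0,0,0.006,0],[0,0,0.012,0],[0,0,0.018,0],[0,0,0.02,0],[0,0,0.02,0]]'
python3 -c "
from h import *
vision.camera('top');go(.5695,.149,.142,95.9)"
python3 -m handwheel '[[0,0,0.006,0],[0,0,0.012,0],[0,0,0.018,0],[0,0,0.023,0],[0,0,0.023,0]]'
python3 -c "
from h import *
vision.camera('top');go(.5695,.149,.142,95.9)"
```

```text
time: 14.93
position: [0.568, 0.1486, 0.1107]
tool_rot: [0.669, 0.743, 0.0, 0.0]
ft_force: [3.4, -2.5, -0.6]
grip_width: 0.0154
grip_force: 25.0
t 14.9833 p [0.568  0.1486 0.1107] a 95.95 row [ 0.0008  0.0052 -0.1042] turn 0.0002 F [ 2.66 -2.61 -0.07]
time: 15.4
position: [0.568, 0.1486, 0.1037]
tool_rot: [0.669, 0.743, 0.0, 0.0]
ft_force: [3.2, -3.1, -1.1]
grip_width: 0.0152
grip_force: 25.0
t 15.45 p [0.568  0.1486 0.1037] a 95.95 row [ 0.0007  0.005  -0.1275] turn 0.0001 F [ 4.19 -2.3  -1.37]
```

```bash
python3 -m handwheel '[[-0.001,0.002,0.004,0],[-0.001,0.002,0.01,0],[-0.001,0.002,0.016,0],[-0.001,0.002,0.022,0],[-0.001,0.002,0.027,0],[-0.001,0.002,0.027,0]]'
python3 -c "
from h import *
vision.camera('top');go(.5695,.149,.142,95.9)"
python3 -m handwheel '[[0,0.001,0.006,0],[0,0.001,0.012,0],[0,0.001,0.018,0],[0,0.001,0.023,0],[0,0.001,0.023,0]]'
python3 -c "
from h import *
vision.camera('top');go(.5695,.149,.142,95.9)"
```

```text
time: 15.95
position: [0.5683, 0.1484, 0.0955]
tool_rot: [0.669, 0.743, -0.0, -0.0]
ft_force: [3.4, -2.3, -0.5]
grip_width: 0.0153
grip_force: 25.0
t 16.0 p [0.5683 0.1484 0.0955] a 95.95 row [ 0.0015  0.0041 -0.1551] turn 0.0001 F [ 2.67 -2.26 -0.57]
time: 16.42
position: [0.5685, 0.1485, 0.0885]
tool_rot: [0.669, 0.743, -0.0, -0.0]
ft_force: [3.1, -2.5, -0.1]
grip_width: 0.0153
grip_force: 25.0
t 16.4667 p [0.5685 0.1485 0.0886] a 95.95 row [ 0.0014  0.0035 -0.1782] turn 0.0001 F [ 2.23 -2.71 -1.73]
```

```bash
python3 -m handwheel '[[0,0,0.002,0],[0,0,0.004,0],[0,0,0.005,0],[0,0,0.005,0]]'
python3 -m handwheel '[[0,0,0.002,0],[0,0,0.003,0],[0,0,0.003,0],[0,0,0.003,0]]'
python3 -c "
from h import *
go(.5695,.149,.142,95.9);w=vision.camera('wrist')
f=w['frame'][100:260,230:400,::-1];cv2.imwrite('pics/w9.png',f.repeat(3,0).repeat(3,1))"
```

```text
time: 16.8
position: [0.5686, 0.1485, 0.0874]
tool_rot: [0.669, 0.743, -0.0, -0.0]
ft_force: [1.7, -3.3, 1.8]
grip_width: 0.0151
grip_force: 25.0
time: 17.13
position: [0.5686, 0.1485, 0.0868]
tool_rot: [0.669, 0.743, -0.0, 0.0]
ft_force: [0.6, -3.8, 3.0]
grip_width: 0.0153
grip_force: 25.0
t 17.1333 p [0.5686 0.1485 0.0868] a 95.96 row [ 0.0015  0.003  -0.184 ] turn 0.0002 F [ 0.62 -3.77  3.01]
```

Contact is felt at TCP 0.0868 m, the expected seated height. I'll release and rise.

```bash
python3 -m handwheel '[[0,0,0,0],[0,0,0,0],[0,0,0,0],[0,0,0,0]]' 45
python3 -m handwheel '[[0,0,-0.02,0],[0,0,-0.06,0],[0,0,-0.15,0],[0,0,-0.26,0],[-0.1,0,-0.3,0],[-0.2,0,-0.3,0],[-0.2,0,-0.3,0],[-0.2,0,-0.3,0]]'
python3 - <<'E'
from h import *
for i in range(3): go(.5695,.149,.142,95.9);w=vision.camera('wrist')
s=vision.camera("scene")
a=cv2.resize(w["frame"][30:190,235:395],(480,480),interpolation=cv2.INTER_CUBIC);b=cv2.resize(s["frame"][140:240,305:390],None,fx=3.6,fy=4.8,interpolation=cv2.INTER_CUBIC)
cv2.imwrite("pics/w10.png",np.hstack([a,b])[...,::-1])
p=robot.get_obs()["position"]
E
```

```text
time: 17.52
position: [0.5676, 0.1491, 0.0859]
tool_rot: [0.669, 0.743, -0.001, -0.001]
ft_force: [0.0, -0.7, -0.5]
grip_width: 0.0336
grip_force: 0.0
time: 18.18
position: [0.5754, 0.0877, 0.178]
tool_rot: [0.67, 0.742, 0.001, 0.001]
ft_force: [-0.1, 0.4, 0.7]
grip_width: 0.0392
grip_force: 0.0
t 18.1833 p [0.5754 0.0877 0.178 ] a 95.79 row [0.2052 0.0007 0.12  ] turn -0.0003 F [-0.13  0.41  0.72]
t 18.2333 p [0.5749 0.0887 0.1774] a 95.87 row [0.2019 0.0026 0.118 ] turn -0.0001 F [-0.55  0.2  -0.09]
t 18.2833 p [0.5746 0.0892 0.1769] a 95.93 row [0.1999 0.0037 0.1166] turn 0.0001 F [ 0.42 -0.15  0.52]
```

View pics/w10.png

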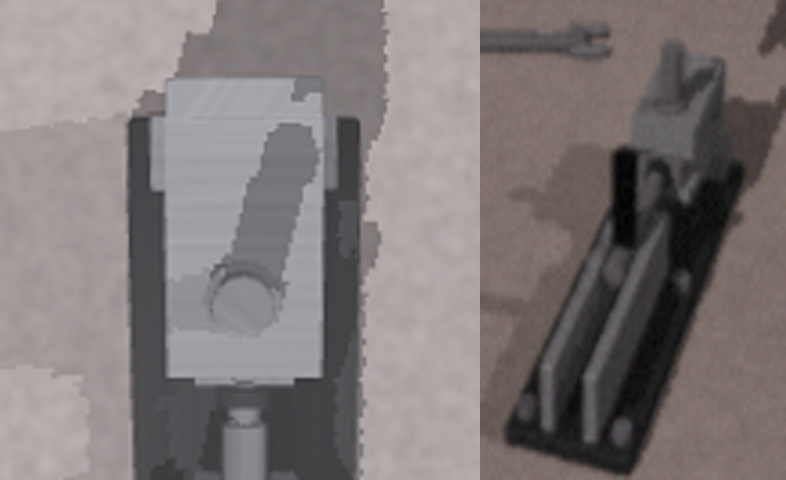

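The flange lies on the upper ear (left panel, 245,300). The nose went down to 18 mm with the eye in the gap, so the pin has gone through the eye.

```bash
python3 -c "
from rig import job
print(job.hand_in())"
```

```text
the job is handed in; nothing more can be done
None
```

The rod is coupled: the pin is through the upper ear, eye and lower ear with its flange home on the fork, the gripper has let go and is clear, and the job was handed in at about 18 s of the 67 s limit, though no verdict came back.

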